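# Return calibration standards to their outlined storage plates

## Robot

A 6-joint arm with a two-finger parallel gripper is mounted at the origin on the work surface; the furniture and walls round the work are solid. World frame = base frame: x ahead of the robot, y to its left, z up, the work surface at z = 0. Lengths are in m, angles in degrees, forces in N, time in s.
With the tool pointing down it reaches from about 0.3 to 0.75 m from the base axis. Payload 8.5 kg.
Tool frame: the origin (TCP) lies midway between the tips of the shut fingers; the grasp point (between the pads) lies 19 mm behind it (env.grip_depth is the distance from the TCP to the grasp point, in m); y points along the fingers, x is the direction in which the jaws open and shut, and the axes are right-handed (so a half turn about y gives the same grasp; the last joint's range is limited). The gripper opens to 85 mm and grips with 20 to 120 N. Pads are 22 mm wide; open, the fingers measure 114 mm over their backs; the gripper's body (76 mm by 85 mm) begins 54 mm behind the grasp point. The pads swing forward as they close: fully open they stand 13 mm farther back than shut.
Start: joints at [-76.564, 21.807, 74.336, -0, 83.858, -12.336], TCP at [0.239, -0.495, 0.231] pointing down, gripper open.
Joint ranges: [-178.18, 178.18], [-50.72, 133.34], [12.68, 142.11], [-81.47, 261.47], [9.98, 163.14], [-165.26, 165.26]. Speed limits (degrees/s): [136.94, 136.94, 180, 180, 180, 180].

## Interface

Orientations are given as a 3x3 rotation matrix whose columns are the frame's x, y, z axes.
In Python, from rig import env gives the robot as it stands.
- The arm moves only by the shell command python3 -m inch 'ROWS' [FORCE]. ROWS is JSON, a list that holds one entry, the list of rows, each a list of 7 numbers: the gripper command: -1 is shut, 1 is fully open, values between are in proportion, then the shift along the world's x, y, z in cm, then the turn, a rotation vector about the world's x, y, z in degrees. In form: [[[grip, dx, dy, dz, rx, ry, rz], ...]]. A call has 1 to 20 rows; each row is the pose to reach, as a shift and turn from the pose commanded when the call began; what a row does not reach only later rows make up. A row lasts 1/8 s, in which the tool goes at most 62.5 mm and 10.7 degrees, less where a joint would pass 70% of its speed; a pose out of reach is approached as far as the arm can. A call with a gripper value outside its range is refused whole. The fingers move at their own pace and stop on an object; FORCE is the grip in N (left out, the last holds). Time passes only in rows, so rows that repeat a pose let the fingers close. It gives the time, the measured TCP pose, the force and the opening at its end, in the units of the state.
- env.observe(): the state, without advancing time (a new reading comes with each control period).
- env.get_image(name): name is "scene" or "side" or "wrist"; returns a dict with "frame" (400x640x3 uint8, red, green, blue), "mtx" (3x3 intrinsics, pixels), "rvec" (rotation vector, rad) and "tvec" (3), from world to camera coordinates, as OpenCV has them. Camera axes: x right, y down, z forward; pixel columns grow to the right and rows downward; lengths in m; the calibration is good to about 2 mm. The wrist camera is an equidistant fisheye: a pixel r from the principal point sees the ray r / f radians off the axis. A picture is of the moment at which its call begins. There is no depth.
- env.close_job(): hands the job in, once; it reports no verdict.
The state is a dict: "time_s": time; "q": joint angles; "qvel": joint speeds; "joint_efforts": joint torques, N m; "position": TCP position; "tool_rot": TCP orientation; "ft_force": force on the tool from outside, world axes, zero at the start; "wrist_torque": the same for the moment, N m; "grip_width": finger opening in m.
Only numpy, scipy, OpenCV 4.12 (cv2) and the standard library are available. Lean on these libraries where they do the work, as an engineer would, in place of code of your own. Each camera call takes 0.05 s, during which the arm holds its last target.

## Task

The calibration is finished: put the three knobbed weights and the ring gauge back, each on the light grey storage plate whose dark outline has its shape and size (a full disc as wide as the weight's foot, a ring for the ring gauge). Each must stand upright, centred on its outline, and be set down gently, not dropped; leave the tape roll, the coil spring and everything else where it is.

Things in the scene. Friction and masses are not known exactly. Their poses are not given: they have to be found in the camera images.
- weight_0: Knobbed calibration weight standing upright: a cylinder 44 mm in diameter and 40 mm tall, above it a short neck and a round knob up to 26 mm wide, 55 mm tall in all, about 0.5 kg, grey steel. Loose. Origin: centre of its underside; z up its axis.
- weight_1: Knobbed calibration weight standing upright: a cylinder 34 mm in diameter and 32 mm tall, above it a short neck and a round knob up to 20 mm wide, 42 mm tall in all, about 0.2 kg, pale brass. Loose. Origin: centre of its underside; z up its axis.
- weight_2: Knobbed calibration weight standing upright: a cylinder 24 mm in diameter and 22 mm tall, above it a short neck and a round knob up to 14 mm wide, 30 mm tall in all, about 0.1 kg, pale brass, the smallest of the three. Loose. Origin: centre of its underside; z up its axis.
- ring_gauge: Setting ring of grey steel lying flat: 52 mm outside diameter, 14 mm tall, with a hole through its middle; about 0.18 kg. Loose; grasp it across the outside. Origin: centre of its underside; z along its axis.
- plate_large: Storage plate of the large weight. Square plate of light grey laminate, 76 x 76 x 10 mm, fixed to the table, with a small screw in each corner. In its middle, flush with the flat top, is a dark round disc 44 mm in diameter, the largest of the three full discs. Origin: centre of its underside; the outline is centred on it and the top surface is 10 mm above it; z up, x and y along its sides.
- plate_medium: Storage plate of the medium weight. Square plate of light grey laminate, 76 x 76 x 10 mm, fixed to the table, with a small screw in each corner. In its middle, flush with the flat top, is a dark round disc 34 mm in diameter, the middle one of the three full discs. Origin: centre of its underside; the outline is centred on it and the top surface is 10 mm above it; z up, x and y along its sides.
- plate_small: Storage plate of the small weight. Square plate of light grey laminate, 76 x 76 x 10 mm, fixed to the table, with a small screw in each corner. In its middle, flush with the flat top, is a dark round disc 24 mm in diameter, the smallest of the three full discs. Origin: centre of its underside; the outline is centred on it and the top surface is 10 mm above it; z up, x and y along its sides.
- plate_ring: Storage plate of the ring gauge. Square plate of light grey laminate, 76 x 76 x 10 mm, fixed to the table, with a small screw in each corner. In its middle, flush with the flat top, is a dark ring-shaped outline, 52 mm outside and 26 mm inside diameter, with the light grey of the plate in its middle. Origin: centre of its underside; the outline is centred on it and the top surface is 10 mm above it; z up, x and y along its sides.
- tape_roll: Bystander: roll of brown adhesive tape lying flat, about 93 mm across and 48 mm tall, loose, nearer the robot than the work on its right. Origin: centre of its underside.
- spring: Bystander: steel compression coil spring standing upright, 25 mm in diameter and 40 mm tall, loose, just left of the front of the closed wooden case (the case is fixed, 42 mm tall). Origin: centre of its underside.
Mind the look-alikes: they are no part of the job. What is shaped like the weight_0 but orange is not meant.

How it is judged (in metres and radians):
At the end, for the whole second after the job is handed in: Each weight stands upright (within 0.1 rad) on the plate whose disc has its diameter, and the ring gauge lies flat on the plate with the ring outline, each centre within 12 mm of the plate's centre, resting on the plate's top (underside 6 to 14 mm above the plate's underside), released and at rest (horizontal distance between weight_0 and plate_large below 0.012 m and z of weight_0 in the frame of plate_large between 0.006 and 0.014 m and angle between each of weight_0, weight_1, weight_2, ring_gauge's own z axis and vertical below 0.1 rad and linear speed of each of weight_0, weight_1, weight_2, ring_gauge below 0.02 m/s and angular speed of each of weight_0, weight_1, weight_2, ring_gauge below 0.2 rad/s and horizontal distance between weight_1 and plate_medium below 0.012 m and z of weight_1 in the frame of plate_medium between 0.006 and 0.014 m and horizontal distance between weight_2 and plate_small below 0.012 m and z of weight_2 in the frame of plate_small between 0.006 and 0.014 m and horizontal distance between ring_gauge and plate_ring below 0.012 m and z of ring_gauge in the frame of plate_ring between 0.006 and 0.014 m); the robot touches nothing.
It fails at once if the large weight is dropped (falls freely faster than 0.8 m/s, a drop of more than about 3 cm) (linear speed of weight_0 above 0.8 m/s and contact force between weight_0 and anything else below 0.01 N).
It fails at once if the medium weight is dropped (falls freely faster than 0.8 m/s, a drop of more than about 3 cm) (linear speed of weight_1 above 0.8 m/s and contact force between weight_1 and anything else below 0.01 N).
It fails at once if the small weight is dropped (falls freely faster than 0.8 m/s, a drop of more than about 3 cm) (linear speed of weight_2 above 0.8 m/s and contact force between weight_2 and anything else below 0.01 N).
It fails at once if the ring gauge is dropped (falls freely faster than 0.8 m/s, a drop of more than about 3 cm) (linear speed of ring_gauge above 0.8 m/s and contact force between ring_gauge and anything else below 0.01 N).
It fails at once if the tape roll or the coil spring is moved by more than 25 mm (distance of any of tape_roll, spring from where it was at the start of the episode above 0.025 m).
It also fails if it takes over 109 s, if anything falls off the work surface, if the arm or the gripper's body presses on something with over 40 N, if the wrist force passes 120 N, or if a joint passes its speed limit or range.

## Working session

There is one attempt and no reset: what is moved stays moved. The work goes in short steps, Python scripts to look and compute and a shell command to move; the robot and the scene stay as the last step left them, time stands still between calls to the robot, and variables do not carry over. Pictures are saved under pics/ and viewed, and the job is handed in when it is done.

```bash
ls; mkdir -p pics
python3 - <<'E'
from rig import env
import cv2
s=env.observe(); print(s['time_s'],s['position'],s['tool_rot'],s['grip_width'],env.grip_depth)
for n in("scene","side","wrist"):
    d=env.get_image(n); cv2.imwrite(f"pics/{n}0.png",d["frame"][:,:,::-1]); print(n,d["mtx"].tolist(),d["rvec"],d["tvec"])
E
```

```text
pics
0.0 [ 0.23905141 -0.49501041  0.23070119] [[ 4.34778869e-01 -3.54812769e-04  9.00537178e-01]
 [-9.00536076e-01  1.44249895e-03  4.34778905e-01]
 [-1.45328904e-03 -9.99998897e-01  3.07646364e-04]] 0.08589075112145662 0.0187
scene [[369.2621739503898, 0.0, 323.91326444076077], [0.0, 369.2621739503898, 200.13232954863435], [0.0, 0.0, 1.0]] [ 1.96815292 -0.89292573  0.50942643] [-0.26760945  0.19364342  0.65037287]
side [[437.62646816486586, 0.0, 317.74801865119696], [0.0, 437.62646816486586, 194.93212423194663], [0.0, 0.0, 1.0]] [ 1.29938694 -1.95529791  1.10110071] [0.12070116 0.20664719 0.79754618]
wrist [[309.70691628693146, 0.0, 317.9900734109808], [0.0, 309.70691628693146, 196.71838973143628], [0.0, 0.0, 1.0]] [-2.41451521  1.51566193  0.25588529] [-0.54923416 -0.04218492  0.38237313]
```

View pics/scene0.png

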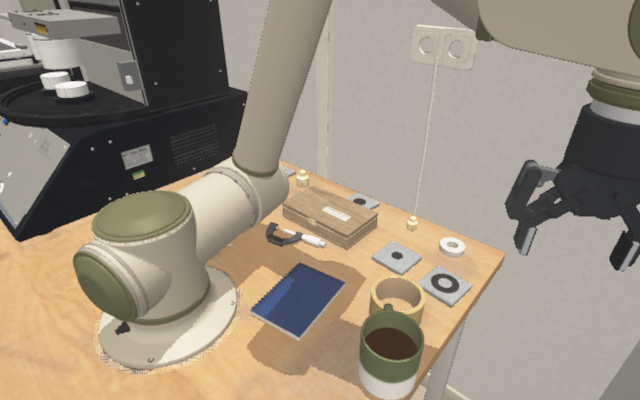

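View pics/side0.png

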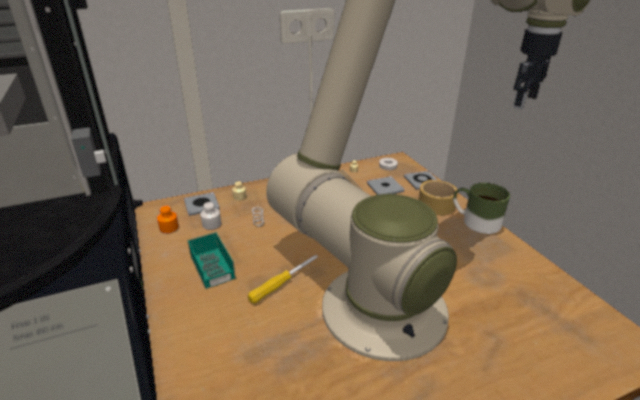

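View pics/wrist0.png

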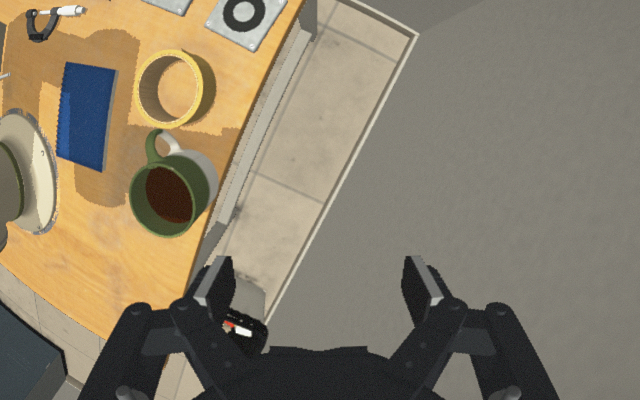

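```bash
cat > h.py <<'E'
import numpy as np, cv2
from rig import env
def cam(d):
    R=cv2.Rodrigues(np.array(d["rvec"],float))[0]; t=np.array(d["tvec"],float).ravel(); return R,t
def ray(d,uv,fish=False):
    K=np.array(d["mtx"]); R,t=cam(d); x=(uv[0]-K[0,2])/K[0,0]; y=(uv[1]-K[1,2])/K[1,1]
    if fish:
        th=np.hypot(x,y); s=np.sin(th)/th if th>1e-9 else 1; v=np.array([x*s,y*s,np.cos(th)])
    else: v=np.array([x,y,1.])
    v=R.T@v; return -R.T@t, v/np.linalg.norm(v)
def onplane(d,uv,z,fish=False):
    c,v=ray(d,uv,fish); return c+v*(z-c[2])/v[2]
def tri(rs):
    A=sum(np.eye(3)-np.outer(v,v) for c,v in rs); b=sum((np.eye(3)-np.outer(v,v))@c for c,v in rs)
    p=np.linalg.solve(A,b); return p,[np.linalg.norm((np.eye(3)-np.outer(v,v))@(p-c)) for c,v in rs]
def proj(d,P,fish=False):
    K=np.array(d["mtx"]); R,t=cam(d); p=R@np.array(P)+t
    if fish:
        r=np.hypot(p[0],p[1]); th=np.arctan2(r,p[2]); return K[0,2]+K[0,0]*th*p[0]/r, K[1,2]+K[1,1]*th*p[1]/r
    return K[0,0]*p[0]/p[2]+K[0,2],K[1,1]*p[1]/p[2]+K[1,2]
E
python3 - <<'E'
from h import *
np.set_printoptions(precision=3,suppress=True)
a=env.get_image("scene");b=env.get_image("side");w=env.get_image("wrist")
for n,uv,z in [("p_mid",(397,257),.01),("p_ring",(445,284),.01),("p_case",(360,202),.01),("p_left",(287,172),.01),("w small",(412,224),.015),("w med",(303,180),.02),("ring",(452,246),.01),("tape",(398,305),.03),("mug",(390,345),.08),("case",(376,213),.04),("caseL",(300,190),.04),("case",(283,218),.04)]:
    print("scene",n,onplane(a,uv,z))
for n,uv,z in [("p201",(201,203),.01),("p_s",(385,185),.01),("p_r",(421,180),.01),("orange",(168,220),.02),("w0",(210,217),.02),("w1",(240,191),.02),("spring",(258,217),.02),("w2",(353,167),.01),("ring",(388,163),.01)]:
    print("side",n,onplane(b,uv,z))
print("wrist ringplate",onplane(w,(242,11),.01,True)); print(cam(w)[0], -cam(w)[0].T@cam(w)[1])
E
```

```text
scene p_mid [ 0.376 -0.227  0.01 ]
scene p_ring [ 0.368 -0.337  0.01 ]
scene p_case [ 0.5   -0.042  0.01 ]
scene p_left [0.494 0.219 0.01 ]
scene w small [ 0.495 -0.194  0.015]
scene w med [0.476 0.136 0.02 ]
scene ring [ 0.486 -0.297  0.01 ]
scene tape [ 0.247 -0.305  0.03 ]
scene mug [ 0.135 -0.355  0.08 ]
scene case [ 0.445 -0.126  0.04 ]
scene caseL [0.406 0.079 0.04 ]
scene case [0.29  0.019 0.04 ]
side p201 [0.475 0.245 0.01 ]
side p_s [ 0.376 -0.221  0.01 ]
side p_r [ 0.362 -0.325  0.01 ]
side orange [0.414 0.329 0.02 ]
side w0 [0.389 0.238 0.02 ]
side w1 [0.477 0.145 0.02 ]
side spring [0.346 0.136 0.02 ]
side w2 [ 0.501 -0.189  0.01 ]
side ring [ 0.484 -0.294  0.01 ]
wrist ringplate [ 0.37  -0.333  0.01 ]
[[ 0.434 -0.901 -0.001]
 [-0.851 -0.411  0.326]
 [-0.294 -0.14  -0.946]] [ 0.315 -0.459  0.374]
```

```bash
python3 -m inch '[[[1,0,5,2,0,0,-5],[1,2,10,4,0,0,-12],[1,5,15,6,0,0,-18],[1,8,20,6,0,0,-24],[1,11,25,6,0,0,-26],[1,11,25,6,0,0,-26],[1,11,25,6,0,0,-26]]]'
cat > snap.py <<'E'
import sys
from h import *
for n in sys.argv[2:]:
    d=env.get_image(n); cv2.imwrite(f"pics/{n}{sys.argv[1]}.png",d["frame"][:,:,::-1]); 
    np.savez(f"pics/{n}{sys.argv[1]}.npz",**d)
E
python3 snap.py 1 wrist scene side
```

```text
time_s: 1.18
position: [0.3491, -0.2455, 0.2913]
tool_rot: [[-0.003, -0.0, 1.0], [-1.0, -0.0, -0.003], [0.0, -1.0, -0.0]]
ft_force: [-0.2, 0.0, -0.3]
grip_width: 0.0852
```

View pics/wrist1.png

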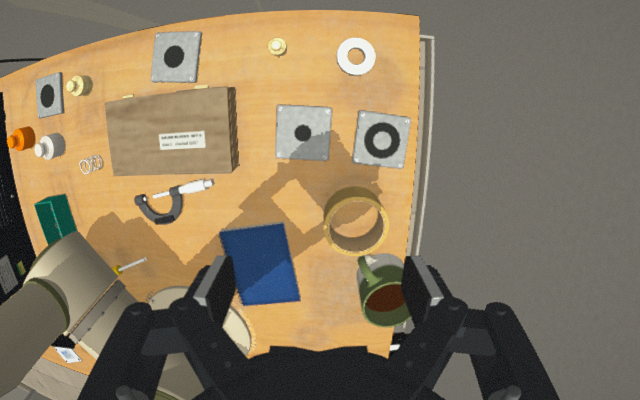

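View pics/side1.png

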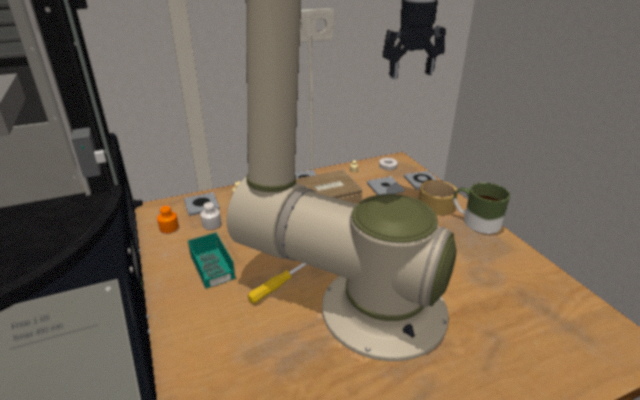

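```bash
cat > meas.py <<'E'
import sys
from h import *
np.set_printoptions(precision=4,suppress=True)
def load(n): 
    f=np.load(f"pics/{n}.npz"); return {k:f[k] for k in f}
def blob(d,seed,lo,hi,win=45,fill=False):
    """centroid of the connected mask component nearest the seed"""
    g=d["frame"]; hsv=cv2.cvtColor(g,cv2.COLOR_RGB2HSV)
    m=cv2.inRange(hsv,np.array(lo),np.array(hi)); 
    n,l,st,c=cv2.connectedComponentsWithStats(m)
    ok=[i for i in range(1,n) if st[i,4]>25 and np.hypot(*(c[i]-seed))<win]
    if not ok: return None
    i=min(ok,key=lambda i:np.hypot(*(c[i]-seed)))
    cs,_=cv2.findContours((l==i).astype(np.uint8),cv2.RETR_EXTERNAL,cv2.CHAIN_APPROX_NONE)
    return max(cs,key=cv2.contourArea)[:,0,:].astype(float)
def circ(d,cnt,z,fish=True):
    P=np.array([onplane(d,p,z,fish)[:2] for p in cnt])
    A=np.c_[2*P,np.ones(len(P))]; s=np.linalg.lstsq(A,(P**2).sum(1),rcond=None)[0]
    r=np.sqrt(s[2]+s[0]**2+s[1]**2); return s[:2],2*r,np.std(np.hypot(*(P-s[:2]).T)-r)
E
python3 - <<'E'
from meas import *
d=load("wrist1")
hsv=cv2.cvtColor(d["frame"],cv2.COLOR_RGB2HSV)
for n,p in dict(disc=(174,56),plate=(155,70),discL=(47,96),ringo=(370,140),ring=(344,55),w2=(277,45),w1=(76,85),w0=(48,146),wood=(250,60)).items(): print(n,hsv[p[1],p[0]])
for n,s in dict(behind=(174,56),left=(47,96),small=(303,133),ringp=(382,140)).items():
    c=blob(d,s,(0,0,0),(180,110,80),15)
    if c is None: print(n,None);continue
    print(n,circ(d,c,.01), "ctr px",c.mean(0))
E
```

```text
disc [41 35 58]
plate [ 45  14 187]
discL [60  5 55]
ringo [120   4  59]
ring [ 36   5 243]
w2 [ 33  10 243]
w1 [ 22 104 152]
w0 [ 27  21 215]
wood [ 18 122 227]
behind (array([ 0.5012, -0.0383]), np.float64(0.03031884546304332), np.float64(0.00044081965146019)) ctr px [173.5185  56.037 ]
left (array([0.4821, 0.2445]), np.float64(0.039028522103064005), np.float64(0.0006138863851957157)) ctr px [46.98 95.5 ]
small (array([ 0.3798, -0.224 ]), np.float64(0.02043833310947239), np.float64(0.000429543508760494)) ctr px [302.4762 132.881 ]
ringp (array([ 0.3704, -0.3345]), np.float64(0.04796433603779131), np.float64(0.00040839173947082466)) ctr px [381.5833 139.9479]
```

```bash
python3 -m inch '[[[1,3,0,-3,0,0,0],[1,6,-1,-7,0,0,0],[1,9,-1.5,-11,0,0,0],[1,9,-1.5,-11,0,0,0],[1,9,-1.5,-11,0,0,0]]]'
python3 snap.py 2 wrist
```

```text
time_s: 1.95
position: [0.4387, -0.2611, 0.182]
tool_rot: [[-0.005, 0.0, 1.0], [-1.0, -0.001, -0.005], [0.001, -1.0, 0.0]]
ft_force: [0.3, 0.6, 0.5]
grip_width: 0.0855
```

View pics/wrist2.png

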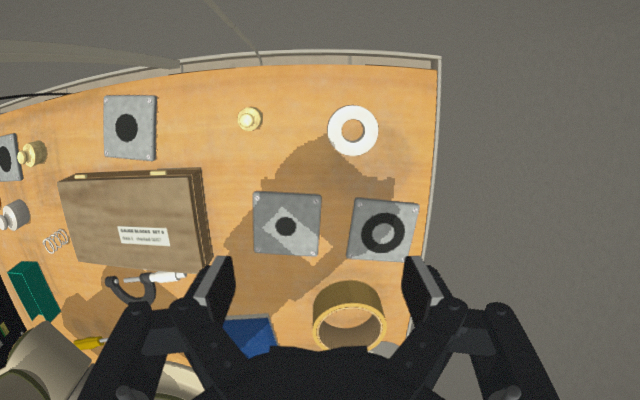

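```bash
python3 - <<'E'
from meas import *
d1,d2=load("wrist1"),load("wrist2"); sc,sd=load("scene1"),load("side1")
for n,s1,s2 in [("behind",(174,56),(126,127)),("small",(303,133),(286,227)),("ringp",(382,140),(382,233))]:
    cs=[blob(d,s,(0,0,0),(180,110,80),15) for d,s in((d1,s1),(d2,s2))]
    ms=[cv2.minEnclosingCircle(c.astype(np.float32))[0] for c in cs]
    print(n,tri([ray(d,m,True) for d,m in zip((d1,d2),ms)]),circ(d2,cs[1],.01))
# ring outer and hole
for d,s in((d1,(356,57)),(d2,(352,130))):
    hsv=cv2.cvtColor(d["frame"],cv2.COLOR_RGB2HSV); 
    m=cv2.inRange(hsv,(0,0,195),(180,60,255)); n,l,st,c=cv2.connectedComponentsWithStats(m)
    x,y=s; sub=l[y-30:y+30,x-30:x+30]; i=np.bincount(sub[sub>0]).argmax(); print("ring",st[i])
    cs,h=cv2.findContours((l==i).astype(np.uint8),cv2.RETR_CCOMP,cv2.CHAIN_APPROX_NONE)
    for k in cs: 
        if len(k)>20: k=k[:,0].astype(float); print(len(k),[circ(d,k,z) for z in(.0,.014)], k.min(0),k.max(0))
for n,d,c in (("a",d1,(277,45)),("b",d2,(249,118))):
    x,y=c;im=d["frame"][y-25:y+25,x-25:x+25,::-1]; cv2.imwrite(f"pics/w2{n}.png",cv2.resize(im,None,fx=8,fy=8,interpolation=0))
for n,d,c in (("sc",sc,(430,235)),("sd",sd,(370,165))):
    x,y=c;im=d["frame"][y-25:y+25,x-35:x+35,::-1]; cv2.imwrite(f"pics/w2{n}.png",cv2.resize(im,None,fx=8,fy=8,interpolation=0))
E
cd pics; python3 -c "
import cv2,numpy as np
a=np.hstack([cv2.imread('w2a.png'),cv2.imread('w2b.png')]);cv2.imwrite('w2ab.png',a)
b=np.vstack([cv2.imread('w2sc.png'),cv2.imread('w2sd.png')]);cv2.imwrite('w2cd.png',cv2.resize(b,None,fx=.75,fy=.75))"
```

```text
behind (array([ 0.5008, -0.0387,  0.0111]), [np.float64(0.000301214713007521), np.float64(0.00030121471300748515)]) (array([ 0.5006, -0.0379]), np.float64(0.030931342852071164), np.float64(0.00038932786142242387))
small (array([ 0.3795, -0.224 ,  0.008 ]), [np.float64(9.299349405028776e-05), np.float64(9.29934940503319e-05)]) (array([ 0.3798, -0.224 ]), np.float64(0.02095196993629116), np.float64(0.0003709123425502161))
ringp (array([ 0.3705, -0.334 ,  0.0111]), [np.float64(6.783196438305893e-05), np.float64(6.783196438300715e-05)]) (array([ 0.3701, -0.3344]), np.float64(0.04941280542026796), np.float64(0.0003856706898137896))
ring [337  38  39  37 899]
106 [(array([ 0.488 , -0.2979]), np.float64(0.05250686232679554), np.float64(0.00043687682517313864)), (array([ 0.4862, -0.2962]), np.float64(0.05081611596923465), np.float64(0.00042280918014309273))] [337.  38.] [375.  74.]
52 [(array([ 0.4882, -0.2979]), np.float64(0.026111772234867537), np.float64(0.0004690608527323243)), (array([ 0.4864, -0.2962]), np.float64(0.02527096054208929), np.float64(0.000453956866451712))] [346.  46.] [366.  65.]
ring [ 328  105   50   51 1559]
141 [(array([ 0.4847, -0.2979]), np.float64(0.05298422167782729), np.float64(0.00043537701383550097)), (array([ 0.4863, -0.2964]), np.float64(0.05070489536549514), np.float64(0.0004166475458543188))] [328. 105.] [377. 155.]
69 [(array([ 0.4846, -0.298 ]), np.float64(0.026316634638231483), np.float64(0.0003174788004752529)), (array([ 0.4862, -0.2964]), np.float64(0.02518452028639313), np.float64(0.00030382119146226517))] [341. 118.] [365. 143.]
```

View pics/w2ab.png

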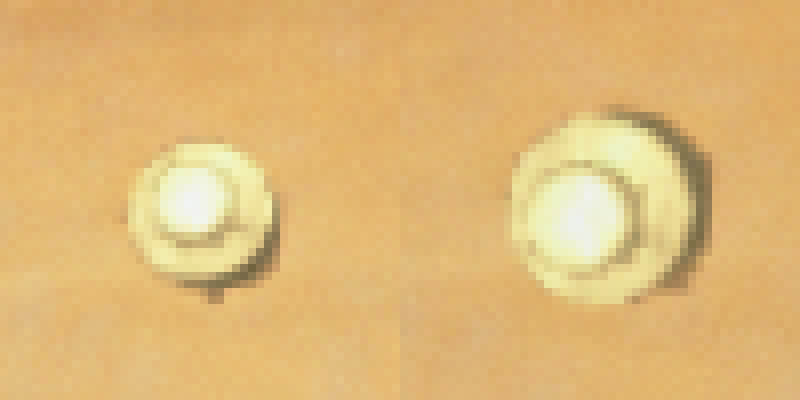

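View pics/w2cd.png

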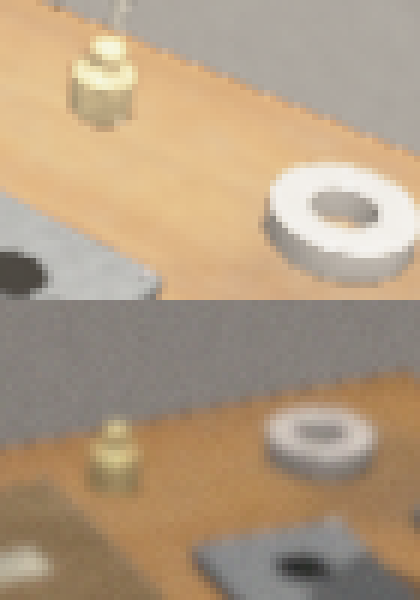

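Run:
```python
from meas import *
d1,d2=load("wrist1"),load("wrist2")
a,b=(276.9,46.3),(249.4,118.9)
print(tri([ray(d1,a,True),ray(d2,b,True)]),onplane(d1,a,.022,True),onplane(d2,b,.022,True))
a,b=(275.8,44.8),(246.3,119.7)
print(tri([ray(d1,a,True),ray(d2,b,True)]),onplane(d1,a,.026,True),onplane(d2,b,.026,True))
print(env.observe()["position"])
```

```text
(array([ 0.4997, -0.1915,  0.0146]), [np.float64(0.00027380853799362096), np.float64(0.00027380853799349806)]) [ 0.4986 -0.1922  0.022 ] [ 0.5001 -0.1934  0.022 ]
(array([ 0.4999, -0.1915,  0.0273]), [np.float64(3.376630681159413e-06), np.float64(3.3766306810494174e-06)]) [ 0.5001 -0.1913  0.026 ] [ 0.4998 -0.1912  0.026 ]
[ 0.4387 -0.2611  0.1825]
```

```bash
python3 -m inch '[[[1,3,-2,-4,0,0,0],[1,4.7,-3.6,-8,0,0,0],[1,4.7,-3.6,-12,0,0,0],[1,4.7,-3.6,-15,0,0,0],[1,4.7,-3.6,-16.5,0,0,0],[1,4.7,-3.6,-16.5,0,0,0],[1,4.7,-3.6,-16.5,0,0,0]]]'
python3 snap.py 3 wrist
```

```text
time_s: 2.88
position: [0.4866, -0.2969, 0.0179]
tool_rot: [[-0.004, 0.002, 1.0], [-1.0, -0.002, -0.004], [0.002, -1.0, 0.002]]
ft_force: [0.1, 0.4, 0.1]
grip_width: 0.0851
```

View pics/wrist3.png

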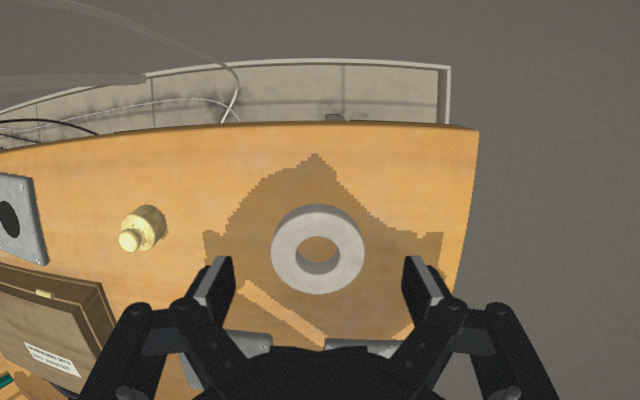

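Run:
```python
from meas import *
d=load("wrist3")
hsv=cv2.cvtColor(d["frame"],cv2.COLOR_RGB2HSV); m=cv2.inRange(hsv,(0,0,130),(180,60,255)); n,l,st,c=cv2.connectedComponentsWithStats(m)
i=l[250,285]; print(st[i]); cs,h=cv2.findContours((l==i).astype(np.uint8),cv2.RETR_CCOMP,cv2.CHAIN_APPROX_NONE)
for k in cs:
  if len(k)>30: print(circ(d,k[:,0].astype(float),.014),len(k))
print(env.observe()["position"])
```

```text
[ 270  211   95   83 4816]
(array([ 0.4862, -0.2964]), np.float64(0.05144368240671614), np.float64(0.00019769641074046817)) 251
(array([ 0.4863, -0.2964]), np.float64(0.024472686102393053), np.float64(0.00017333039185968315)) 119
[ 0.4866 -0.2969  0.0178]
```

```bash
python3 -m inch '[[[1,0,0,-1,0,0,0],[1,0,0,-1.7,0,0,0],[1,0,0,-1.7,0,0,0],[0.5,0,0,-1.7,0,0,0],[0.2,0,0,-1.7,0,0,0],[0,0,0,-1.7,0,0,0],[-1,0,0,-1.7,0,0,0],[-1,0,0,-1.7,0,0,0],[-1,0,0,-1.7,0,0,0],[-1,0,0,-1.7,0,0,0]]]' 40
```

```text
time_s: 4.18
position: [0.4862, -0.2965, -0.0]
tool_rot: [[-0.004, 0.001, 1.0], [-1.0, -0.001, -0.004], [0.001, -1.0, 0.001]]
ft_force: [-2.4, 0.2, 5.9]
grip_width: 0.049
```

```bash
python3 -m inch '[[[-1,0,0,1,0,0,0],[-1,0,0,3,0,0,0],[-1,0,0,6,0,0,0],[-1,0,0,8,0,0,0],[-1,0,0,8,0,0,0]]]'
python3 snap.py 4 wrist scene
```

```text
time_s: 4.8
position: [0.4866, -0.2967, 0.0807]
tool_rot: [[-0.004, 0.002, 1.0], [-1.0, -0.002, -0.004], [0.002, -1.0, 0.002]]
ft_force: [-0.4, -0.1, -2.1]
grip_width: 0.0492
```

View pics/wrist4.png

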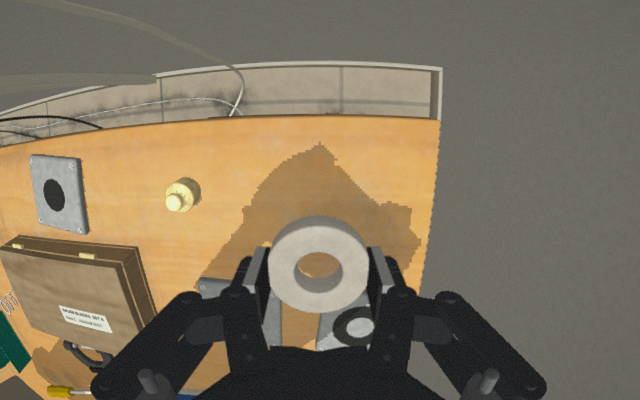

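View pics/scene4.png

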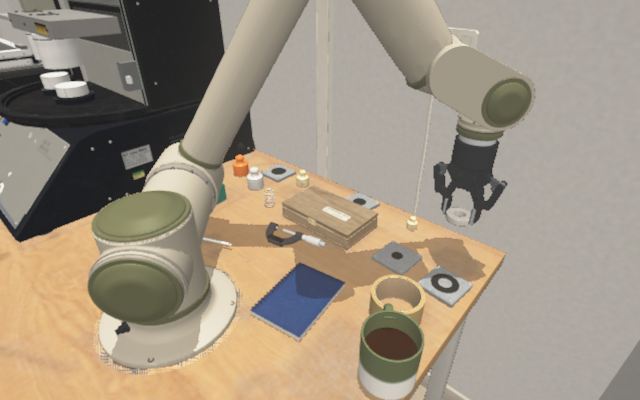

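Run:
```python
from meas import *
d=load("wrist4")
hsv=cv2.cvtColor(d["frame"],cv2.COLOR_RGB2HSV); m=cv2.inRange(hsv,(0,0,130),(180,60,255)); n,l,st,c=cv2.connectedComponentsWithStats(m)
i=l[275,290]; print(st[i]); cs,h=cv2.findContours((l==i).astype(np.uint8),cv2.RETR_CCOMP,cv2.CHAIN_APPROX_NONE)
for k in cs:
  if len(k)>30: print(circ(d,k[:,0].astype(float),.0945),len(k))
```

```text
[ 263  225  106  120 6322]
(array([ 0.4772, -0.2898]), np.float64(0.060063976633649034), np.float64(0.008267548019505971)) 477
(array([ 0.4867, -0.2966]), np.float64(0.023923063125346745), np.float64(0.0004722888431495853)) 137
```

```bash
python3 -m inch '[[[-1,-3,-1,0,0,0,0],[-1,-7,-2.5,0,0,0,0],[-1,-11.6,-3.7,0,0,0,0],[-1,-11.6,-3.7,-3,0,0,0],[-1,-11.6,-3.7,-5,0,0,0],[-1,-11.6,-3.7,-5,0,0,0],[-1,-11.6,-3.7,-5,0,0,0]]]'
python3 snap.py 5 wrist scene
```

```text
time_s: 5.78
position: [0.3703, -0.3333, 0.0295]
tool_rot: [[-0.004, 0.0, 1.0], [-1.0, -0.0, -0.004], [0.0, -1.0, 0.0]]
ft_force: [0.8, -0.3, -2.2]
grip_width: 0.0492
```

View pics/wrist5.png

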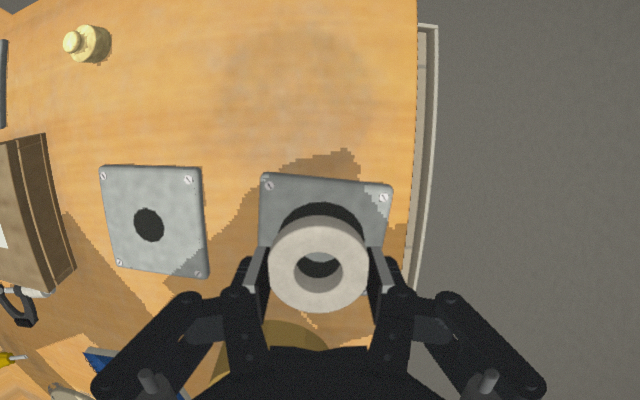

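```bash
python3 -m inch '[[[-1,0,-0.1,-0.8,0,0,0],[-1,0,-0.1,-1.5,0,0,0],[-1,0,-0.1,-1.8,0,0,0],[-1,0,-0.1,-1.95,0,0,0],[-1,0,-0.1,-1.95,0,0,0],[-1,0,-0.1,-1.95,0,0,0]]]'
```

```text
time_s: 6.62
position: [0.37, -0.3341, 0.01]
tool_rot: [[-0.004, -0.0, 1.0], [-1.0, 0.0, -0.004], [-0.0, -1.0, -0.0]]
ft_force: [-1.6, 1.2, 2.4]
grip_width: 0.0493
```

```bash
python3 -m inch '[[[-0.2,0,0,0,0,0,0],[0.2,0,0,0,0,0,0],[1,0,0,0,0,0,0],[1,0,0,0,0,0,0],[1,0,0,0,0,0,0],[1,0,0,2,0,0,0],[1,0,0,6,0,0,0],[1,4,5,8,0,0,0],[1,8,10,8,0,0,0],[1,12.9,14.2,8,0,0,0],[1,12.9,14.2,8,0,0,0],[1,12.9,14.2,8,0,0,0]]]'
python3 snap.py 6 wrist scene
```

```text
time_s: 8.12
position: [0.4991, -0.1921, 0.0896]
tool_rot: [[-0.003, -0.0, 1.0], [-1.0, 0.0, -0.003], [-0.0, -1.0, -0.0]]
ft_force: [-1.0, -1.0, -0.4]
grip_width: 0.0854
```

View pics/wrist6.png

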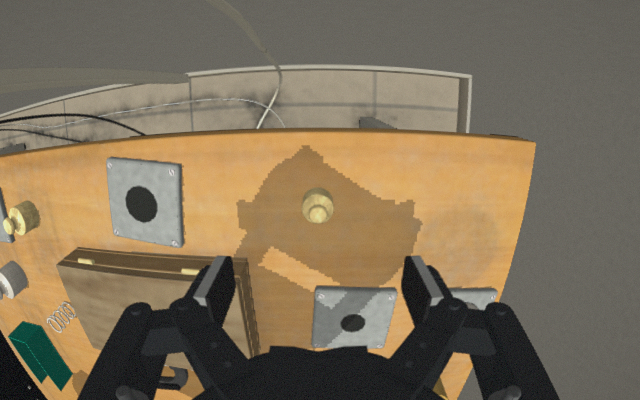

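View pics/scene6.png

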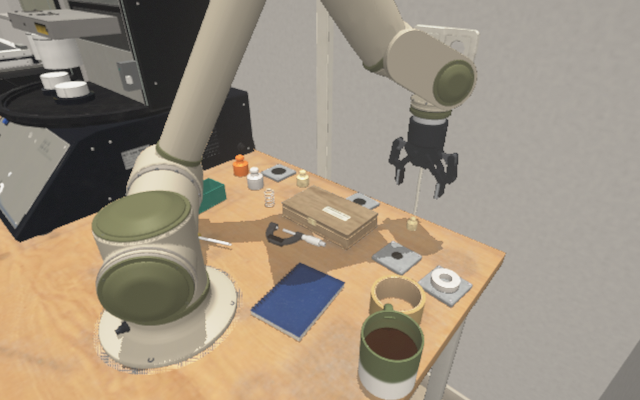

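Run:
```python
from meas import *
d=load("wrist6")
im=d["frame"][180:230,290:345,::-1]; cv2.imwrite("pics/w2c6.png",cv2.resize(im,None,fx=8,fy=8,interpolation=0))
for z,uv in((.027,(317.5,213.5)),(.022,(317.5,208))): print(onplane(d,uv,z,True))
```

```text
[ 0.4995 -0.1916  0.027 ]
[ 0.5018 -0.1916  0.022 ]
```

View pics/w2c6.png

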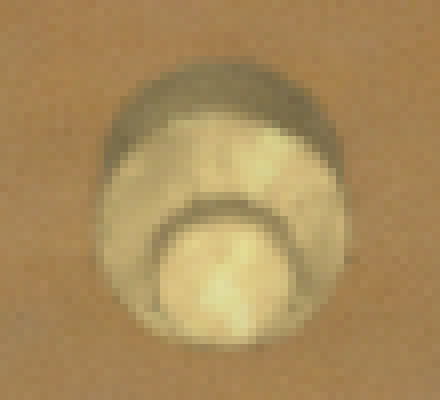

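```bash
python3 -m inch '[[[1,0.1,0,-4,0,0,0],[1,0.1,0,-7,0,0,0],[1,0.1,0,-8.7,0,0,0],[1,0.1,0,-8.7,0,0,0],[0.4,0.1,0,-8.7,0,0,0],[0,0.1,0,-8.7,0,0,0],[-0.4,0.1,0,-8.7,0,0,0],[-1,0.1,0,-8.7,0,0,0],[-1,0.1,0,-8.7,0,0,0],[-1,0.1,0,-8.7,0,0,0],[-1,0.1,0,-8.7,0,0,0]]]' 30
```

```text
time_s: 9.6
position: [0.5003, -0.1924, 0.0034]
tool_rot: [[-0.004, 0.001, 1.0], [-1.0, -0.001, -0.004], [0.001, -1.0, 0.001]]
ft_force: [-1.0, 0.5, 5.5]
grip_width: 0.022
```

```bash
python3 -m inch '[[[-1,0,0,1,0,0,0],[-1,0,0,3,0,0,0],[-1,0,0,6,0,0,0],[-1,0,0,6,0,0,0]]]'
python3 snap.py 7 wrist scene
```

```text
time_s: 10.1
position: [0.501, -0.1928, 0.0648]
tool_rot: [[-0.004, 0.004, 1.0], [-1.0, -0.002, -0.004], [0.002, -1.0, 0.004]]
ft_force: [-0.5, 1.3, -2.3]
grip_width: 0.0219
```

View pics/wrist7.png

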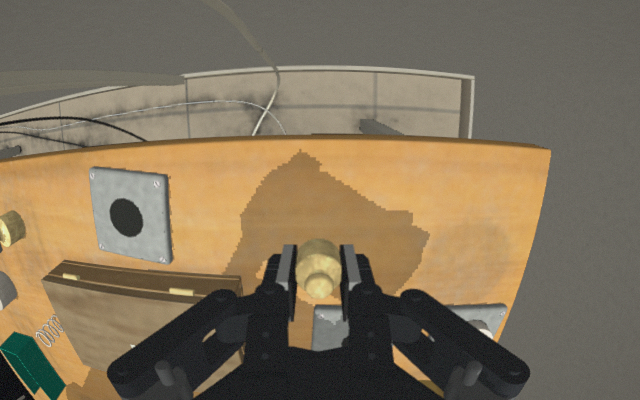

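View pics/scene7.png

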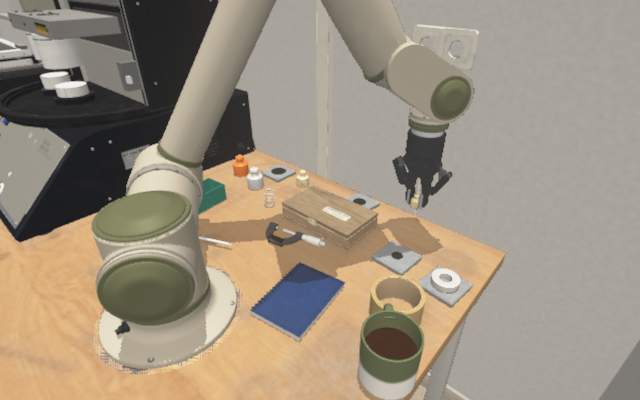

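```bash
python3 -m inch '[[[-1,-4,-1,0,0,0,0],[-1,-8,-2,0,0,0,0],[-1,-12.1,-3.1,-1,0,0,0],[-1,-12.1,-3.1,-3,0,0,0],[-1,-12.1,-3.1,-4,0,0,0],[-1,-12.1,-3.1,-4,0,0,0],[-1,-12.1,-3.1,-4,0,0,0]]]'
python3 snap.py 8 wrist
```

```text
time_s: 11.08
position: [0.3795, -0.2232, 0.023]
tool_rot: [[-0.003, 0.0, 1.0], [-1.0, -0.0, -0.003], [0.0, -1.0, 0.0]]
ft_force: [-0.8, -0.7, -0.7]
grip_width: 0.0222
```

View pics/wrist8.png

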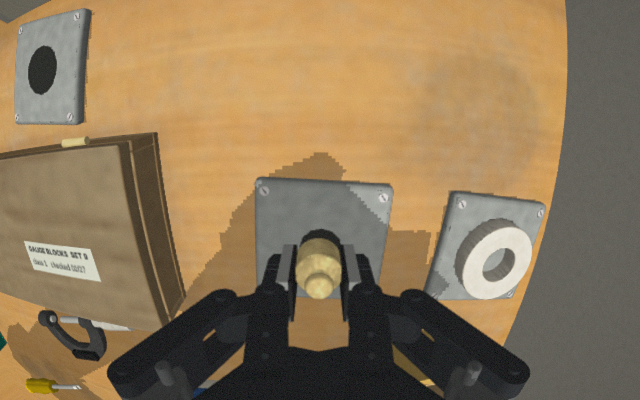

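Centred over the disc. Lower to contact.

```bash
python3 -m inch '[[[-1,0,-0.05,-0.5,0,0,0],[-1,0,-0.05,-0.8,0,0,0],[-1,0,-0.05,-0.95,0,0,0],[-1,0,-0.05,-1.0,0,0,0],[-1,0,-0.05,-1.0,0,0,0]]]'
```

```text
time_s: 11.75
position: [0.3791, -0.2237, 0.0133]
tool_rot: [[-0.004, 0.0, 1.0], [-1.0, -0.0, -0.004], [0.0, -1.0, 0.0]]
ft_force: [-1.6, 1.4, 8.6]
grip_width: 0.0219
```

```bash
python3 -m inch '[[[-0.5,0,0,0,0,0,0],[0,0,0,0,0,0,0],[1,0,0,0,0,0,0],[1,0,0,0,0,0,0],[1,0,0,0,0,0,0],[1,0,0,3,0,0,0],[1,0,0,8,0,0,0],[1,0,4,14,0,0,0],[1,0,10,18,0,0,0],[1,0,16,20,0,0,0],[1,0,22,20,0,0,0],[1,0,28,20,0,0,0],[1,0,34,20,0,0,0],[1,0,36,20,0,0,0],[1,0,36,20,0,0,0],[1,0,36,20,0,0,0]]]'
python3 snap.py 9 wrist scene side
```

```text
time_s: 13.75
position: [0.3791, 0.1358, 0.2127]
tool_rot: [[-0.004, -0.0, 1.0], [-1.0, -0.0, -0.004], [0.0, -1.0, -0.0]]
ft_force: [1.0, -0.2, 0.5]
grip_width: 0.0851
```

View pics/wrist9.png

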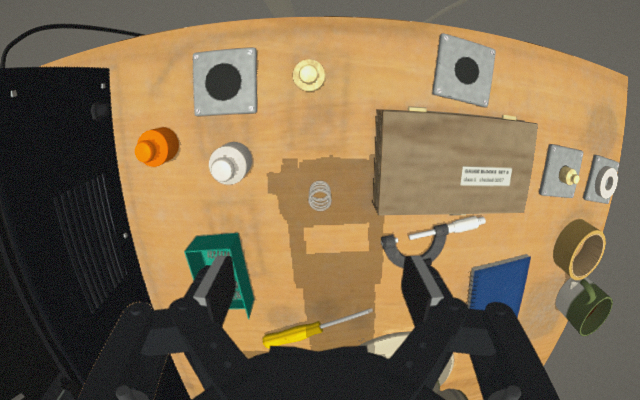

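View pics/scene9.png

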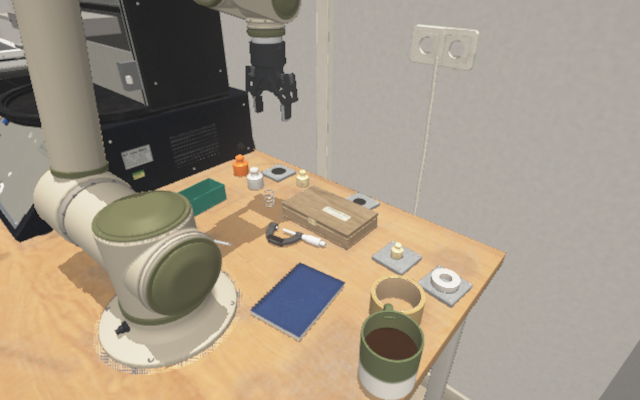

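View pics/side9.png

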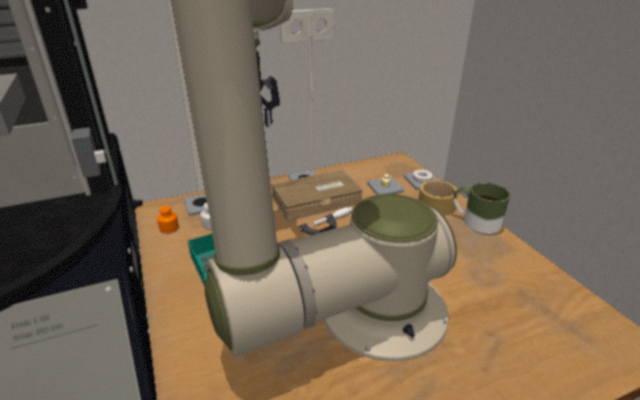

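Run:
```python
from meas import *
d=load("wrist9")
for n,s in dict(large=(224,82),med=(467,70)).items():
    c=blob(d,s,(0,0,0),(180,110,80),15); print(n,circ(d,c,.01))
ims=[]
for x,y in ((230,163),(309,75)):
    ims.append(cv2.resize(d["frame"][y-25:y+25,x-25:x+25,::-1],None,fx=8,fy=8,interpolation=0))
cv2.imwrite("pics/c9.png",np.hstack(ims))
```

```text
large (array([0.4819, 0.2432]), np.float64(0.0411185741727317), np.float64(0.0003338761707185665))
med (array([ 0.5007, -0.0392]), np.float64(0.03110082228190568), np.float64(0.00041687113033884185))
```

View pics/c9.png

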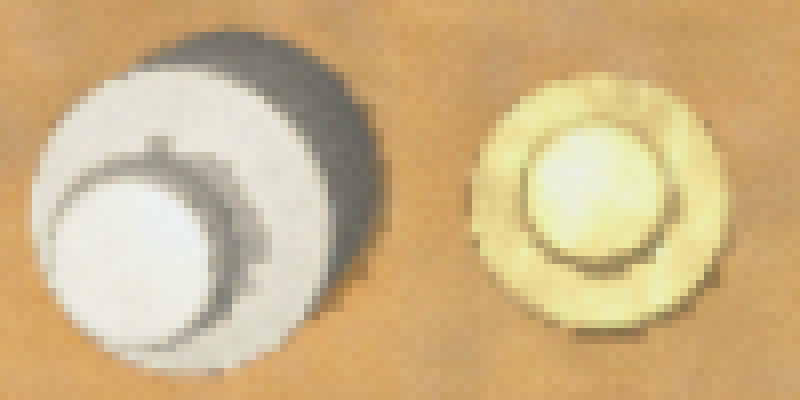

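```bash
python3 - <<'E'
from meas import *
d=load("wrist9")
for n,uv,z in(("w0s",(227.6,165),.04),("w0k",(220.8,170.2),.048),("w1s",(308.7,74.6),.032),("w1k",(308.1,73.3),.038)): print(n,onplane(d,uv,z,True))
E
python3 -m inch '[[[0.6,0,3,-3,0,0,0],[0.6,0.5,6,-6,0,0,0],[0.6,1,10,-9,0,0,0],[0.6,1,10,-9,0,0,0],[0.6,1,10,-9,0,0,0]]]'
python3 snap.py 10 wrist
```

```text
w0s [0.3908 0.2333 0.04  ]
w0k [0.3872 0.239  0.048 ]
w1s [0.4836 0.1451 0.032 ]
w1k [0.4846 0.1455 0.038 ]
time_s: 14.52
position: [0.3894, 0.2355, 0.1232]
tool_rot: [[-0.005, 0.0, 1.0], [-1.0, -0.0, -0.005], [0.0, -1.0, 0.0]]
ft_force: [-0.6, -0.7, 0.5]
grip_width: 0.0685
```

View pics/wrist10.png

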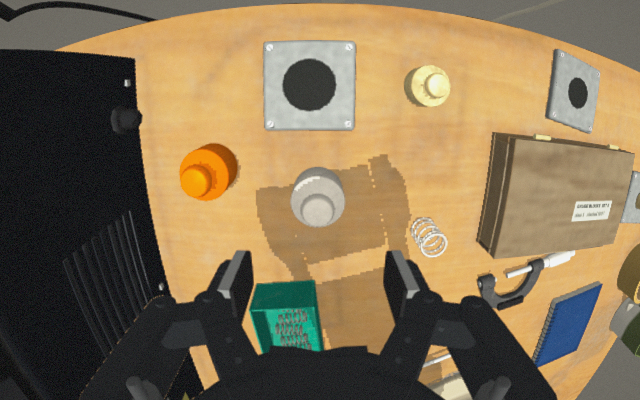

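Run:
```python
from meas import *
d=load("wrist10")
ims=[]
for x,y in ((318,200),(430,87)):
    ims.append(cv2.resize(d["frame"][y-40:y+40,x-40:x+40,::-1],None,fx=5,fy=5,interpolation=0))
cv2.imwrite("pics/c10.png",np.hstack(ims))
for n,s in dict(large=(309,84),med=(578,93)).items():
    c=blob(d,s,(0,0,0),(180,110,80),15); print(n,circ(d,c,.01))
    d9=load("wrist9"); c9=blob(d9,dict(large=(224,82),med=(467,70))[n],(0,0,0),(180,110,80),15)
    print(tri([ray(q,cv2.minEnclosingCircle(k.astype(np.float32))[0],True) for q,k in((d,c),(d9,c9))]))
```

```text
large (array([0.4817, 0.2428]), np.float64(0.04161907508647444), np.float64(0.00026740930681951345))
(array([0.4818, 0.2425, 0.0131]), [np.float64(0.0002522841140025214), np.float64(0.0002522841140025632)])
med (array([ 0.5006, -0.0396]), np.float64(0.030999418153226245), np.float64(0.0004415873849732282))
(array([ 0.5005, -0.0388,  0.0097]), [np.float64(2.1656500017869985e-05), np.float64(2.1656500017825766e-05)])
```

View pics/c10.png

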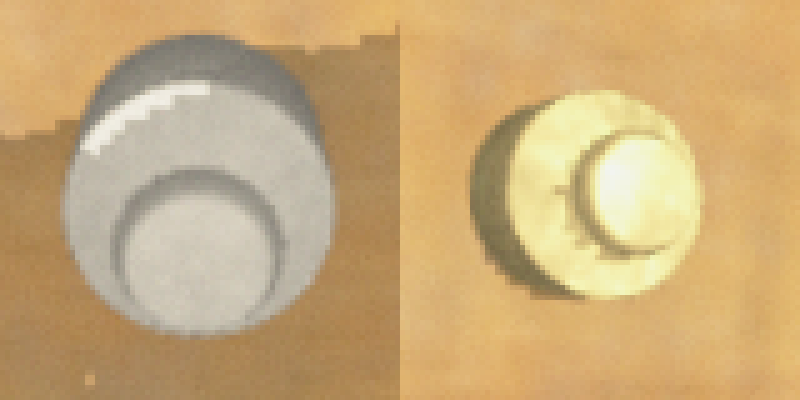

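Run:
```python
from meas import *
d=load("wrist9");e=load("wrist10")
for n,a,b,z in(("w0s",(227.6,165),(317.3,201),.04),("w0k",(220.8,170.2),(317.5,209.7),.048),("w1s",(308.7,74.6),(430.3,85.5),.032),("w1k",(308.1,73.3),(437.5,84.5),.038)): print(n,onplane(e,b,z,True),tri([ray(d,a,True),ray(e,b,True)]))
```

```text
w0s [0.3921 0.2362 0.04  ] (array([0.3886, 0.2363, 0.0304]), [np.float64(2.5022519028147005e-05), np.float64(2.5022519028183265e-05)])
w0k [0.388  0.2361 0.048 ] (array([0.3896, 0.2364, 0.0544]), [np.float64(0.0008857836744425581), np.float64(0.000885783674442617)])
w1s [0.4835 0.1483 0.032 ] (array([0.484 , 0.1453, 0.0239]), [np.float64(0.00013497333716055152), np.float64(0.00013497333716051173)])
w1k [0.4845 0.1446 0.038 ] (array([0.4844, 0.1454, 0.0401]), [np.float64(1.2180981883426843e-05), np.float64(1.2180981883404566e-05)])
```

```bash
python3 -m inch '[[[0.6,0,0.1,-4,0,0,0],[0.6,0,0.1,-7,0,0,0],[0.6,0,0.1,-10,0,0,0],[0.6,0,0.1,-11.6,0,0,0],[0.6,0,0.1,-11.6,0,0,0],[0.3,0,0.1,-11.6,0,0,0],[0,0,0.1,-11.6,0,0,0],[-1,0,0.1,-11.6,0,0,0],[-1,0,0.1,-11.6,0,0,0],[-1,0,0.1,-11.6,0,0,0],[-1,0,0.1,-11.6,0,0,0]]]' 70
```

```text
time_s: 15.95
position: [0.3897, 0.2369, 0.0083]
tool_rot: [[-0.003, 0.002, 1.0], [-1.0, -0.0, -0.003], [0.0, -1.0, 0.002]]
ft_force: [-1.3, -5.9, 13.8]
grip_width: 0.0411
```

```bash
python3 -m inch '[[[-1,0,0,0.5,0,0,0],[-1,0,0,1.5,0,0,0],[-1,0,0,3,0,0,0],[-1,0,0,5,0,0,0],[-1,0,0,5,0,0,0]]]'
python3 snap.py 11 wrist scene
```

```text
time_s: 16.58
position: [0.3897, 0.2375, 0.058]
tool_rot: [[-0.004, 0.003, 1.0], [-1.0, 0.001, -0.004], [-0.001, -1.0, 0.003]]
ft_force: [-0.4, 0.4, -5.5]
grip_width: 0.0409
```

View pics/wrist11.png

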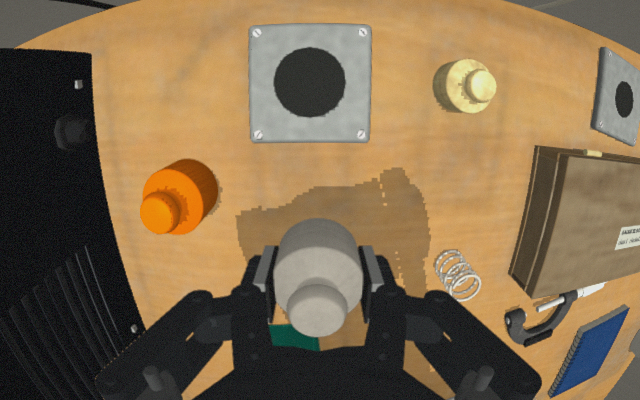

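View pics/scene11.png

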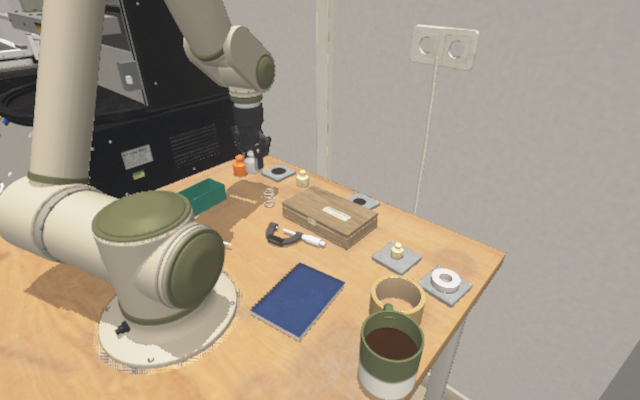

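```bash
python3 -m inch '[[[-1,3,0.2,0,0,0,0],[-1,6,0.4,0,0,0,0],[-1,9.2,0.5,0,0,0,0],[-1,9.2,0.5,-1.5,0,0,0],[-1,9.2,0.5,-3,0,0,0],[-1,9.2,0.5,-3,0,0,0],[-1,9.2,0.5,-3,0,0,0]]]'
python3 snap.py 12 wrist
```

```text
time_s: 17.55
position: [0.4808, 0.2423, 0.0269]
tool_rot: [[-0.004, -0.0, 1.0], [-1.0, -0.0, -0.004], [0.0, -1.0, -0.0]]
ft_force: [-0.0, 0.5, -4.5]
grip_width: 0.0408
```

View pics/wrist12.png

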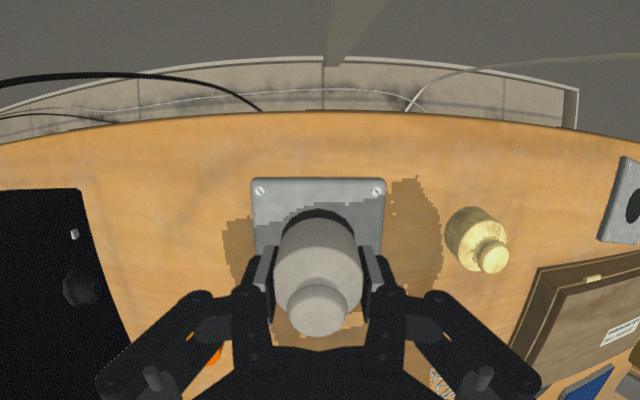

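```bash
python3 -m inch '[[[-1,0.1,0.05,-0.5,0,0,0],[-1,0.1,0.05,-0.7,0,0,0],[-1,0.1,0.05,-0.85,0,0,0],[-1,0.1,0.05,-0.95,0,0,0],[-1,0.1,0.05,-0.95,0,0,0]]]'
```

```text
time_s: 18.23
position: [0.4821, 0.2427, 0.0183]
tool_rot: [[-0.004, 0.001, 1.0], [-1.0, 0.0, -0.004], [-0.0, -1.0, 0.001]]
ft_force: [-4.3, -1.5, 7.1]
grip_width: 0.0407
```

```bash
python3 -m inch '[[[-0.1,0,0,0,0,0,0],[0.2,0,0,0,0,0,0],[0.6,0,0,0,0,0,0],[0.6,0,0,0,0,0,0],[0.6,0,0,0,0,0,0],[0.6,0,0,3,0,0,0],[0.6,0,0,7,0,0,0],[0.6,0,0,10,0,0,0],[0.6,0.1,-4,10,0,0,0],[0.6,0.2,-9.7,10,0,0,0],[0.6,0.2,-9.7,10,0,0,0],[0.6,0.2,-9.7,10,0,0,0]]]'
python3 snap.py 13 wrist scene
```

```text
time_s: 19.73
position: [0.4842, 0.1459, 0.1174]
tool_rot: [[-0.005, 0.0, 1.0], [-1.0, 0.0, -0.005], [-0.0, -1.0, 0.0]]
ft_force: [0.9, -0.5, 0.3]
grip_width: 0.0684
```

View pics/wrist13.png

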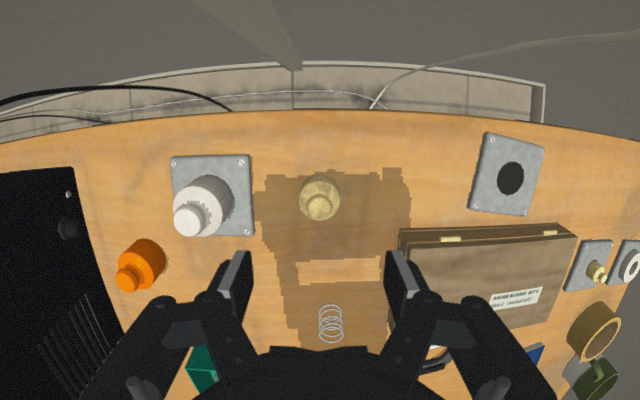

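View pics/scene13.png

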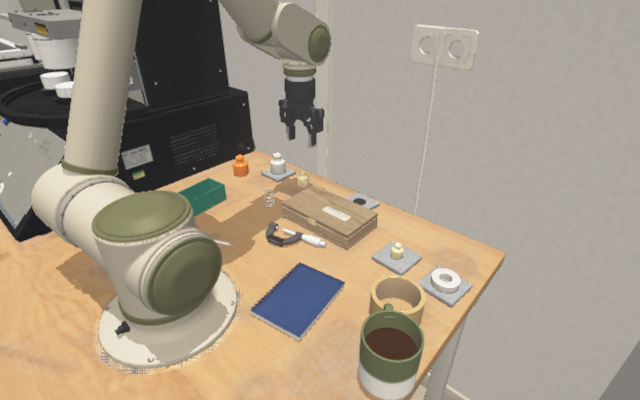

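```bash
python3 -m inch '[[[0.6,0,0,-4,0,0,0],[0.6,0,0,-7,0,0,0],[0.6,0,0,-10,0,0,0],[0.6,0,0,-11.2,0,0,0],[0.6,0,0,-11.2,0,0,0],[0.3,0,0,-11.2,0,0,0],[0,0,0,-11.2,0,0,0],[-1,0,0,-11.2,0,0,0],[-1,0,0,-11.2,0,0,0],[-1,0,0,-11.2,0,0,0],[-1,0,0,-11.2,0,0,0]]]' 45
```

```text
time_s: 21.2
position: [0.4845, 0.1457, 0.0063]
tool_rot: [[-0.004, 0.001, 1.0], [-1.0, 0.0, -0.004], [-0.0, -1.0, 0.001]]
ft_force: [-1.7, 0.1, 6.7]
grip_width: 0.0309
```

```bash
python3 -m inch '[[[-1,0,0,0.5,0,0,0],[-1,0,0,1.5,0,0,0],[-1,0,0,4,0,0,0],[-1,0,0,8,0,0,0],[-1,0,0,8,0,0,0]]]'
python3 snap.py 14 wrist
```

```text
time_s: 21.82
position: [0.4854, 0.1459, 0.0881]
tool_rot: [[-0.004, 0.006, 1.0], [-1.0, 0.0, -0.004], [-0.0, -1.0, 0.006]]
ft_force: [0.5, 0.2, -2.9]
grip_width: 0.0313
```

View pics/wrist14.png

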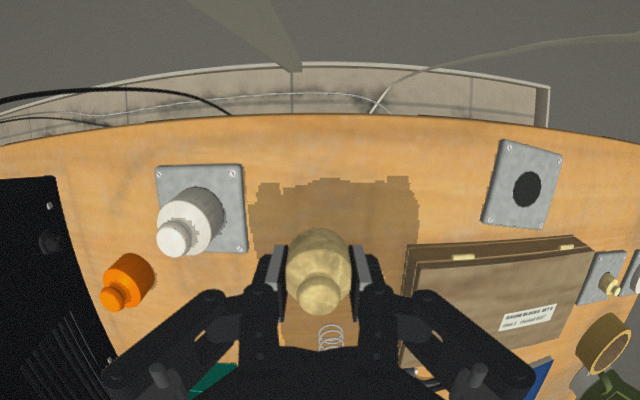

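```bash
python3 -m inch '[[[-1,0.4,-4,0,0,0,0],[-1,0.8,-9,0,0,0,0],[-1,1.2,-14,0,0,0,0],[-1,1.6,-18.5,0,0,0,0],[-1,1.6,-18.5,-3,0,0,0],[-1,1.6,-18.5,-5.8,0,0,0],[-1,1.6,-18.5,-5.8,0,0,0],[-1,1.6,-18.5,-5.8,0,0,0]]]'
python3 snap.py 15 wrist
```

```text
time_s: 22.88
position: [0.5003, -0.0392, 0.0277]
tool_rot: [[-0.004, 0.0, 1.0], [-1.0, -0.0, -0.004], [0.0, -1.0, 0.0]]
ft_force: [0.2, -0.4, -2.6]
grip_width: 0.0312
```

View pics/wrist15.png

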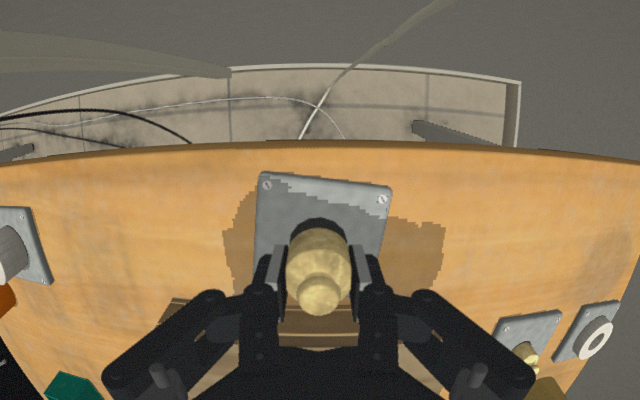

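```bash
python3 -m inch '[[[-1,0,0,-0.6,0,0,0],[-1,0,0,-0.9,0,0,0],[-1,0,0,-1.1,0,0,0],[-1,0,0,-1.2,0,0,0],[-1,0,0,-1.2,0,0,0]]]'
```

```text
time_s: 23.55
position: [0.5002, -0.0393, 0.0163]
tool_rot: [[-0.004, 0.001, 1.0], [-1.0, -0.0, -0.004], [0.0, -1.0, 0.001]]
ft_force: [-4.1, 1.2, 10.0]
grip_width: 0.0312
```

```bash
python3 -m inch '[[[-0.3,0,0,0,0,0,0],[0.1,0,0,0,0,0,0],[0.6,0,0,0,0,0,0],[0.6,0,0,0,0,0,0],[0.6,0,0,0,0,0,0],[0.6,0,0,3,0,0,0],[0.6,0,0,8,0,0,0],[0.6,-3,0,13,0,0,0],[0.6,-7,1,18,0,0,0],[0.6,-12,2,23,0,0,0],[0.6,-12,4,27,0,0,0],[0.6,-12,4,27,0,0,0],[0.6,-12,4,27,0,0,0]]]'
python3 snap.py 16 wrist scene side
```

```text
time_s: 25.18
position: [0.38, 0.0007, 0.2846]
tool_rot: [[-0.004, -0.001, 1.0], [-1.0, 0.0, -0.004], [-0.0, -1.0, -0.001]]
ft_force: [0.6, 0.1, -0.4]
grip_width: 0.0683
```

View pics/wrist16.png

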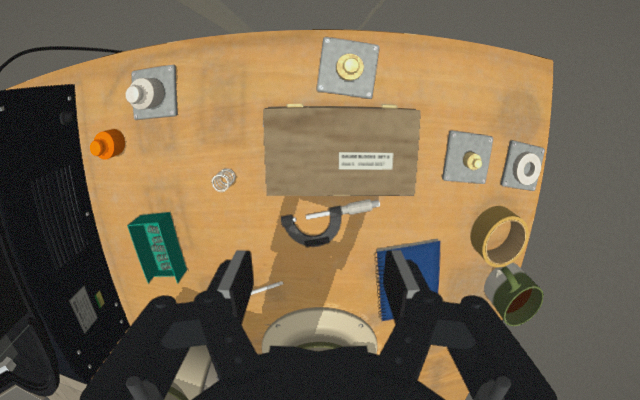

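View pics/scene16.png

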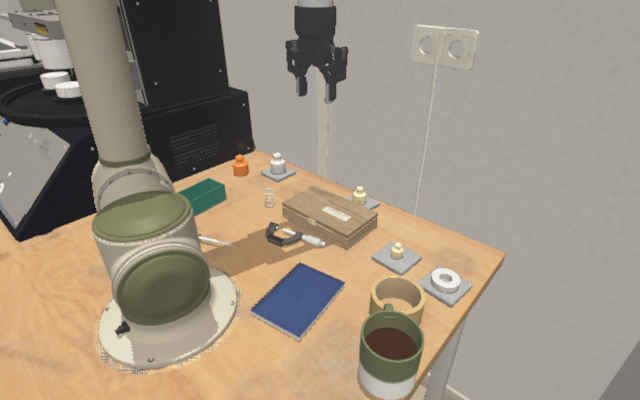

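Run:
```python
from meas import *
d=load("wrist16"); s=load("scene16")
ims=[]
for x,y in ((145,94),(350,67),(474,160),(528,170)):
    ims.append(cv2.resize(d["frame"][y-20:y+20,x-20:x+20,::-1],None,fx=10,fy=10,interpolation=0))
cv2.imwrite("pics/c16.png",np.vstack([np.hstack(ims[:2]),np.hstack(ims[2:])])[:600] if 0 else cv2.resize(np.vstack([np.hstack(ims[:2]),np.hstack(ims[2:])]),(600,600)))
# expected pixels of knob centres and ring top
for n,p,h in(("w0",(.4818,.2428),.058),("w1",(.5007,-.039),.047),("w2",(.3796,-.224),.037),("ring",(.3703,-.3342),.024)):
    print(n,"expected wrist",np.round(proj(d,(*p,h),True),1),"scene",np.round(proj(s,(*p,h)),1))
```

```text
w0 expected wrist [134.9  93.5] scene [277.4 156.1]
w1 expected wrist [350.9  64.5] scene [360. 189.]
w2 expected wrist [477.3 162.4] scene [397.9 245.1]
ring expected wrist [529.2 168.8] scene [445.6 277.3]
```

View pics/c16.png

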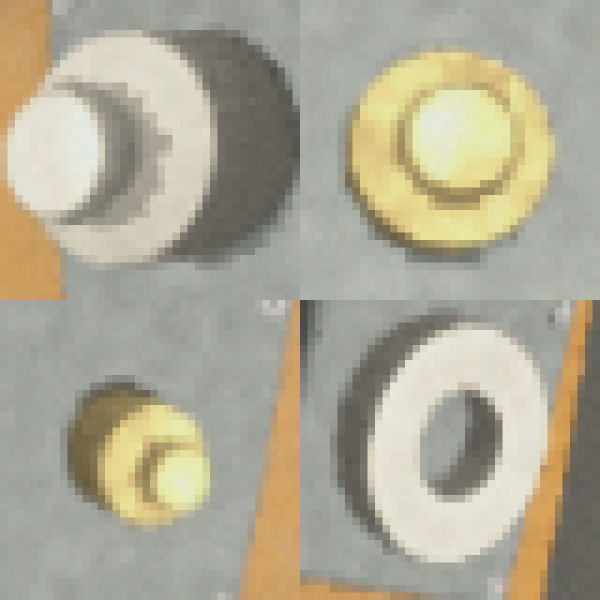

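```bash
python3 -c "
from rig import env
print(env.close_job(), env.observe()['time_s'])"
```

```text
the job is handed in; nothing more can be done
the job is handed in; nothing more can be done
```

The ring gauge, small weight, large weight and medium weight are each back on the plate with the matching outline. I set each one down until the wrist sensor showed light contact (about 2–10 N), then released it. The job was handed in at about 25 s of the 109 s allowed.

- **Placement:** In the final wrist picture all four stand on their plates with no dark outline showing beside them. The ring gauge, medium weight and small weight lie within 0.5, 0.6 and 2 pixels of where a centred part should appear. The large weight's knob is about 2.6 pixels off, roughly 3 mm, against the 12 mm allowed. Part of that is probably the knob height I assumed.
- **Height checks:** Plate tops from two views came out at 8–13 mm, against 10 mm stated. Ring and knob heights also agreed with the text. The two weight-shoulder heights that came out 8–10 mm low I did not use; I relied on the knob centres instead.
- **Grip width:** The gripper read 2–3 mm less than the true diameters on every grasp. The grips still held.
- **Bystanders:** The tape roll, coil spring and orange look-alike look unmoved in the final pictures; I did not measure their positions. The robot was well clear of everything at the end.

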